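Press a shelf-post cap home with bench locking pliers, then release them

TASK

Squeeze the two handles of the bench-mounted locking pliers together until the toggle snaps over centre and they stay locked by themselves with the white end cap pressed fully home in the shelf-post stub, and let go. Then draw the release lever sideways with a fingertip, gently, stopping as soon as the pliers spring open, and let it go back. Leave the cap home, the pliers open, and everything else on the bench where it is; do not strain the handles or the lever, and do not draw the lever on once they have opened.

Things in the scene. Friction and masses are not known exactly. Their poses are not given: they have to be found in the camera images.
- pliers: Steel locking pliers on their side, bolted to the bench by a dark plate (185x135, 8 thick). Origin on the bench under the moving handle's root; x to the jaws, handles run to x=-118 mm, +y to the moving handle's side, z up. Yaw within 0.4 rad of world x. Mid plane of handles and lever 45 mm high, bare bench under x < -26. Jaws hold a 25 mm post stub along y at x=135, mouth to +y, with a white cap in it.
- fixed_handle: Fixed handle: straight steel bar along x, 10 mm thick in y, 22 mm tall (34 to 56 mm above the bench), outer face at y=-20 mm of the pliers. Origin at its centre line at the squeezing place, x=-100, y=-15, z=45 mm of the pliers. It never moves. More than 40 N on it strains the mount.
- handle_grip (a point): Squeezing place on the moving handle's centre line, 45 mm high, 100 mm behind its pivot (x=0, y=15 mm of the pliers). Bar 10 mm thick, 22 tall. Open it is at y=37 and the pair measures 62 mm over the outer faces; locked y=15 and 40 mm. As the fixed handle stays put, a gripper closing on both must shift by half the closing (11 mm to -y in all), or push on the moving side only.
- handle (a joint): Moving handle, rad: 0 open (sprung), 0.18 dead centre, 0.225 locked at its stop. Force needed at the squeezing place rises to about 13 N a third of the way, falls to nothing at dead centre; then it snaps by itself the last 4.5 mm. More than 40 N strains it. It springs open fast when released: stay clear of its +y side.
- lever_tail (a point): Centre of the upright tab at the tail of the dark release lever: tab 22 mm long in x, 6 thick in y, 35 to 65 mm above the bench; at rest x=-165, y=4, z=50 mm of the pliers, 47 mm behind the handle ends. The lever runs forward between the handles to its pivot at x=-60, y=7.5. Push the tab with a fingertip towards -y (the fixed handle's side); do not pinch it. Over 20 N bends it.
- lever (a joint): Release lever, rad: 0 at rest, grows as the tab (105 mm from the pivot) goes to -y; a light spring of about 1 N returns it. When locked: free play first (0 to 11 mm at the tab, different each time, not visible), then the force rises over some 12 mm to 9 to 12 N, where the pliers trip, spring open and the force drops. So the trip comes at 12 to 24 mm of tab travel: feel for it.
- cap (a joint): Depth of the white end cap (27 mm flange, 4 mm thick) in the post stub, m: 0 is 6 mm proud, 0.006 fully home with the flange on the stub's end. Starts 3 to 4.8 mm proud; the jaw presses it home as the pliers lock, and it stays there.
- screwdriver: Bystander: loose screwdriver lying beside the pliers. Origin under its middle.
- spare_stub: Bystander: loose upright piece of post tube, 25 mm across, 70 tall.
- spare_cap: Bystander: loose white end cap, 27 mm across, 16 tall.
- jug: Bystander: white plastic jug, 110 mm across, 220 tall.
- pot: Bystander: steel cup, 110 mm across, 110 tall.
- glove_box: Bystander: cardboard box 120 x 220 x 70 mm.
- wrench: Bystander: loose wrench lying on the bench.
- cam (a joint): Small release cam between the handles, turned by the lever about the same pivot, rad: 0 at rest and through the lever's play, about 0.07 at the trip, then it jumps to 0.12 to 0.14 as the load goes off. Drawing the lever on past the trip by more than about 4 mm at the tab (cam over 0.17) jams it.

How it is judged:
By the outcome, as a careful person would: the job done as asked, in the order asked, and still so for the second after the job is handed in, with the robot touching nothing.
It also fails if it takes over 69 s, if anything falls off the work surface, if the arm or the gripper's body presses on something with over 40 N, if the wrist force passes 120 N, or if a joint passes its speed limit or range.

ROBOT

A 7-joint arm with a two-finger parallel gripper is mounted at the origin on the work surface. World frame = base frame: x ahead of the robot, y to its left, z up, the work surface at z = 0. Lengths are in m, angles in rad, forces in N, time in s.
With the tool pointing down it reaches from about 0.4 to 0.925 m from the base axis. Payload 4.1 kg.
Tool frame: the origin (TCP) lies at the very end of the fingers, on their centre line; the grasp point (between the pads) lies 19 mm behind it; z points along the fingers, y is the line along which they close (so a half turn about z gives the same grasp; the last joint's range is limited). The gripper opens to 85 mm and grips with 20 to 120 N. Pads are 22 mm wide; open, the fingers measure 114 mm over their backs; the gripper's body (76 mm by 85 mm) begins 54 mm behind the grasp point. The pads swing forward as they close: fully open they stand 13 mm farther back than shut.
Start: joints at [1.054, 0.398, 0.045, 1.537, -0.019, 1.207, -0.051], TCP at [0.264, -0.594, 0.231] pointing down, gripper open.
Joint ranges: [-2.82, 2.82], [-0.49, 2.23], [-1.37, 1.46], [0, 2.46], [-1.36, 4.5], [0.23, 2], [-2.94, 2.94]. Speed limits (rad/s): [2.57, 2.57, 3.14, 3.14, 3.14, 3.14, 3.14].

INTERFACE

Orientations are given as a 3x3 rotation matrix whose columns are the frame's x, y, z axes.
In Python, from cell import bot gives the robot as it stands.
- The arm moves only by the tool arm_command, never from a script. Its argument "deltas" is a list of rows, each a list of 3 entries, a list of its own where there are three numbers: the shift along the tool's x, y, z in cm, then the turn, a rotation vector about the tool's x, y, z in degrees, then the closure, from 0 (fully open) to 1 (shut). A call has 1 to 12 rows; each row shifts and turns the commanded pose from where the row before left it, along the tool's axes as they then stand; what a row does not reach is not made up. A row lasts 1/10 s, in which the tool goes at most 50 mm and 8.59 degrees, less where a joint would pass 70% of its speed; a pose out of reach is approached as far as the arm can. A call with a gripper value outside its range is refused whole. The fingers move at their own pace and stop on an object; "force" is the grip in N (left out, the last holds). Time passes only in rows, so rows that do not move let the fingers close. It gives the time, the measured TCP pose, the force, the opening and the grip force at its end, in the units of the state.
- bot.observe(): the state, without advancing time (a new reading comes with each control period).
- bot.get_image(name): name is "scene" or "top"; returns (picture, depth): 400x640x3 uint8, blue, green, red; 400x640 float32, m along the optical axis (not along the pixel's ray), 0 where there is no reading.
- bot.camera_model(name): a dict with "camera_matrix" (3x3 intrinsics, pixels), "eye" and "rotation" of the camera in the world. Camera axes: x right, y up, looking along -z (the intrinsics and any distortion apply to the point x, -y, -z); pixel columns grow to the right and rows downward; lengths in m; the calibration is good to about 2 mm. A picture is of the moment at which its call begins. camera_model takes no time and is no camera call.
- bot.sign_off(): hands the job in; it is judged then, once.
Trained networks look in the newest picture that a camera, given by its name, has taken for a name from the list of things; names that differ only in an ending like _2 or _b are one class to them, and where a whole thing is asked for, a point or a joint stands for the part that bears it (a point fixed in the world has none). Each returns a list of dicts, best first, with "score" (0 to 1); they miss things now and then, are a little off and sometimes report something else, mostly with a low value. They report only what shows in the picture. A call takes as long as a camera call.
- bot.find_in(target, camera): "point" ([column, row] in pixels, amid what is visible of it).
- bot.trace(target, camera): "pixels" (400x640 bool, what is visible of it) and "point" ([column, row] in pixels, amid what is visible of it).
- bot.landmark_of(target, camera): "point" ([column, row] in pixels: a listed point, or the origin of a listed thing).
The state is a dict: "t": time; "joint_pos": joint angles; "dq": joint speeds; "tau": joint torques, N m; "tool_pos": TCP position; "ee_rot": TCP orientation; "contact_force": force on the tool from outside, world axes, zero at the start; "moment": the same for the moment, N m; "grip_width": finger opening in m; "grip_force": force on a finger pad.
Only numpy, scipy, OpenCV 4.12 (cv2) and the standard library are available. Lean on these libraries where they do the work, as an engineer would, in place of code of your own. Each camera call takes 0.05 s, during which the arm holds its last target. There are 200 camera calls.

## Working session

There is one attempt and no reset: what is moved stays moved. The work goes in short steps, Python scripts to look and compute and a tool call to move; the robot and the scene stay as the last step left them, time stands still between calls to the robot, and variables do not carry over. Pictures are saved under pics/ and viewed, at most 10 in all, crops included, and the job is handed in when it is done.

Besides the shell and the picture viewer there is one more tool, called after "Emit:" as name([rows], argument=value, ...), one row to a line, values as JSON. arm_command: Moves the arm, as the interface text tells. Its arguments: {"type":"object","properties":{"deltas":{"type":"array","items":{"type":"array"}},"force":{"type":"number"}},"required":["deltas"]}

```bash
mkdir -p pics; cat > h.py <<'E'
import numpy as np, cv2
from cell import bot
def ray(cam,p):
    m=bot.camera_model(cam);K=np.array(m["camera_matrix"]);d=np.array(m.get("distortion",np.zeros(5)),float)
    u=cv2.undistortPoints(np.array([[p]],float),K,d)[0,0]
    return np.array(m["eye"]),np.array(m["rotation"])@np.array([u[0],-u[1],-1])
def atz(cam,p,z):
    e,r=ray(cam,p);return e+r*(z-e[2])/r[2]
def atd(cam,p,d):
    e,r=ray(cam,p);return e+r*d
E
python3 - <<'E'
from h import *
print(bot.camera_model("top"));print(bot.camera_model("scene").keys(), bot.camera_model("scene")["eye"])
for c in("top","scene"):
    im,d=bot.get_image(c);cv2.imwrite(f"pics/{c}0.png",im)
    for n,z in(("pliers",0),("fixed_handle",.045),("handle_grip",.045),("lever_tail",.05),("cap",.045)):
        for r in bot.landmark_of(n,c)[:2] if n!="cap" else bot.find_in(n,c)[:2]:
            print(c,n,round(r["score"],2),np.round(r["point"],1),np.round(atz(c,r["point"],z),4))
    for n in("screwdriver","spare_stub","spare_cap","jug","pot","glove_box","wrench"):
        for r in bot.find_in(n,c)[:1]: print(c,n,round(r["score"],2),np.round(r["point"]),np.round(atz(c,r["point"],.03),3))
s=bot.observe();print(s["t"],s["tool_pos"],s["ee_rot"],s["grip_width"])
E
```

```text
{'camera_matrix': array([[373.14247485,   0.        , 322.66361484],
       [  0.        , 373.14247485, 203.00225671],
       [  0.        ,   0.        ,   1.        ]]), 'eye': array([0.33043456, 0.00411859, 1.23743041]), 'rotation': array([[ 0.03947117,  0.97895731, -0.20021141],
       [-0.99921883,  0.0390588 , -0.00601085],
       [ 0.00193565,  0.20029227,  0.97973428]])}
dict_keys(['camera_matrix', 'eye', 'rotation']) [ 1.10131346 -0.37976059  0.81868287]
top pliers 0.91 [301.8 198.1] [0.5975 0.0831 0.    ]
top fixed_handle 0.42 [298.6 221.1] [0.5114 0.0867 0.045 ]
top handle_grip 0.5 [340.2 191.9] [ 0.6136 -0.0446  0.045 ]
top handle_grip 0.43 [283.4 217.8] [0.5202 0.1364 0.045 ]
top lever_tail 0.44 [289.4 245.3] [0.432  0.1115 0.05  ]
top cap 0.49 [190.8 166.3] [0.6811 0.4546 0.045 ]
top screwdriver 0.85 [251. 214.] [0.53  0.245 0.03 ]
top spare_stub 0.47 [342. 192.] [ 0.617 -0.051  0.03 ]
top spare_cap 0.49 [343. 219.] [ 0.527 -0.057  0.03 ]
top jug 0.68 [438. 277.] [ 0.351 -0.365  0.03 ]
top pot 0.56 [188. 167.] [0.683 0.471 0.03 ]
top glove_box 0.92 [461. 187.] [ 0.65  
[... 239 characters left out ...]

scene handle_grip 0.49 [338.3 163.3] [0.4958 0.1389 0.045 ]
scene lever_tail 0.66 [319.6 160.1] [0.4588 0.1027 0.05  ]
scene screwdriver 0.9 [381. 169.] [0.574 0.228 0.03 ]
scene spare_stub 0.7 [306. 226.] [ 0.607 -0.051  0.03 ]
scene spare_cap 0.15 [328. 172.] [0.493 0.105 0.03 ]
scene jug 0.72 [344. 178.] [0.539 0.125 0.03 ]
scene pot 0.8 [466. 146.] [0.654 0.485 0.03 ]
scene glove_box 0.72 [156. 328.] [ 0.632 -0.445  0.03 ]
scene wrench 0.63 [142. 236.] [ 0.391 -0.382  0.03 ]
1.3 [ 0.26378332 -0.59410386  0.23134598] [[ 9.13961009e-01  4.05802010e-01  4.68611153e-05]
 [ 4.05802013e-01 -9.13961003e-01 -1.05266105e-04]
 [ 1.12034976e-07  1.15225450e-04 -9.99999993e-01]] 0.08530047209562341
```

```bash
python3 - <<'E'
import cv2,numpy as np
a=cv2.imread("pics/top0.png")[120:280,220:380];b=cv2.imread("pics/scene0.png")[110:270,260:460]
a=cv2.resize(a,None,fx=3.4,fy=3.4,interpolation=2)[:544];b=cv2.resize(b,None,fx=3.9,fy=3.4)
cv2.imwrite("pics/a.png",cv2.resize(a,(600,600),interpolation=2));cv2.imwrite("pics/b.png",cv2.resize(b,(750,600),interpolation=2))
E
```

```text
(no output)
```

View pics/a.png

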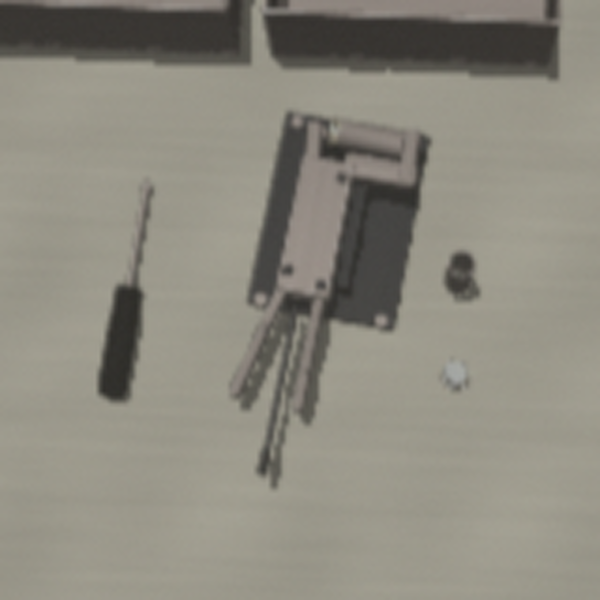

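View pics/b.png

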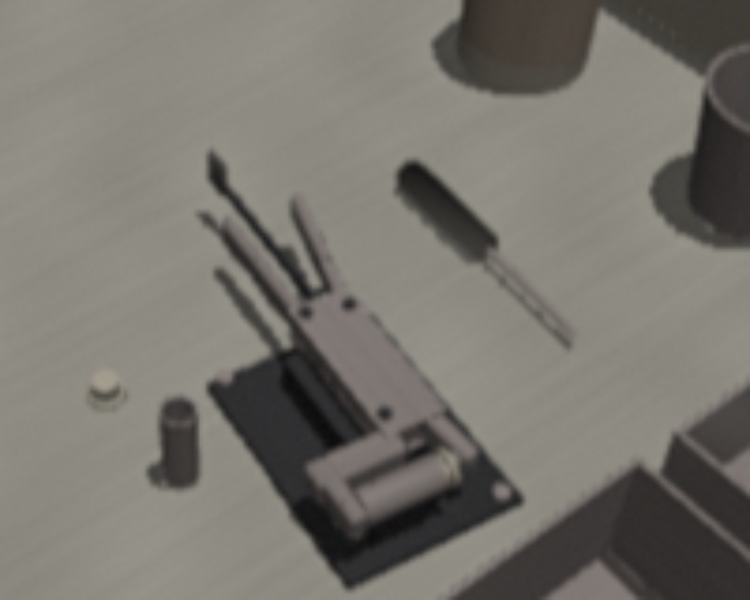

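The top view shows the moving handle's end at crop (237,390), the fixed handle's end at (303,405) and the tab at (265,467). The jaws are up (+x), the moving handle is on the +y side, and the screwdriver lies to the left. I'll fit the pliers pose to these points.

```bash
cat >> h.py <<'E'
def proj(cam,P):
    m=bot.camera_model(cam);K=np.array(m["camera_matrix"]);c=(np.asarray(P)-m["eye"])@np.array(m["rotation"])
    return np.c_[K[0,0]*c[:,0]/-c[:,2]+K[0,2],-K[1,1]*c[:,1]/-c[:,2]+K[1,2]]
E
python3 - <<'E'
from h import *
from scipy.optimize import least_squares
T=lambda x,y:(220+x/3.75,120+y/3.75); S=lambda x,y:(260+x/3.75,110+y/3.75)
e=lambda l:(-l*np.cos(.2166)*1.0,15+l*np.sin(.2166))
L=[("top",(-118,-15,56),T(303,405)),("top",(-115,40.5,56),T(237,390)),("top",(-165,4,65),T(265,465)),
("scene",(-118,-15,56),S(228,222)),("scene",(-115,40.5,56),S(297,198)),("scene",(-165,4,65),S(212,155)),
("top",(-100,-15,45),(298.6,221.1)),("scene",(-100,-15,45),(322.3,175.5)),("top",(-100,37,45),(283.4,217.8)),("scene",(-100,37,45),(338.3,163.3)),
("top",(0,0,0),(301.8,198.1)),("scene",(0,0,0),(347.7,208.7)),("top",(-165,4,50),(289.4,245.3)),("scene",(-165,4,50),(319.6,160.1)),
("top",(-26,'a',8),T(250,303)),("top",(-26,'b',8),T(393,328)),("top",(159,'a',8),T(290,112)),("top",(159,'b',8),T(430,135)),
("scene",(-26,'b',8),S(208,385)),("scene",(159,'b',8),S(348,585)),("scene",(159,'a',8),S(522,498))]
def f(p):
    c,s=np.cos(p[2]),np.sin(p[2]);o=[]
    for cam,P,q in L:
        x,y,z=P; y={'a':p[3]*1e3,'b':p[3]*1e3-135}.get(y,y)
        o.append(proj(cam,[[p[0]+(c*x-s*y)/1e3,p[1]+(s*x+c*y)/1e3,z/1e3]])[0]-q)
    return np.ravel(o)
r=least_squares(f,[.6,.08,-.2,.05],loss="soft_l1",x_scale=[.01,.01,.1,.01]);print(r.x,np.round(r.fun.reshape(-1,2),1).tolist())
p=r.x;c,s=np.cos(p[2]),np.sin(p[2])
for n,x,y in(("fix",-100,-15),("grip",-100,37),("tab",-165,4),("mid",-100,11)):print(n,p[0]+(c*x-s*y)/1e3,p[1]+(s*x+c*y)/1e3)
E
```

```text
[ 0.60581705  0.08182481 -0.13650531  0.05002605] [[-1.7, 0.2], [-1.0, 0.3], [-0.4, -2.6], [-0.7, -1.8], [-0.8, -1.9], [1.2, 0.8], [1.8, 2.1], [1.1, -1.1], [1.2, 2.6], [1.8, 4.4], [0.5, -2.4], [-0.5, -0.5], [1.2, -3.4], [-1.9, -4.0], [-0.5, -0.7], [0.8, -0.5], [-0.8, -1.2], [0.3, -0.8], [-1.5, -0.7], [-0.4, 0.2], [0.5, -0.3]]
fix 0.5047060646959369 0.08057252303544661
grip 0.5117823168243444 0.1320887986754345
tab 0.4428962738082548 0.10824109275672067
mid 0.5082441907601407 0.10633066085544056
```

The fit is good to about 5 mm. I'll look at the full view for obstacles on the route.

View pics/top0.png

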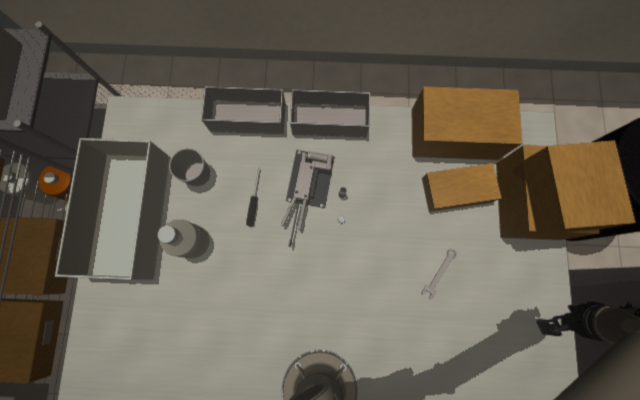

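View pics/scene0.png

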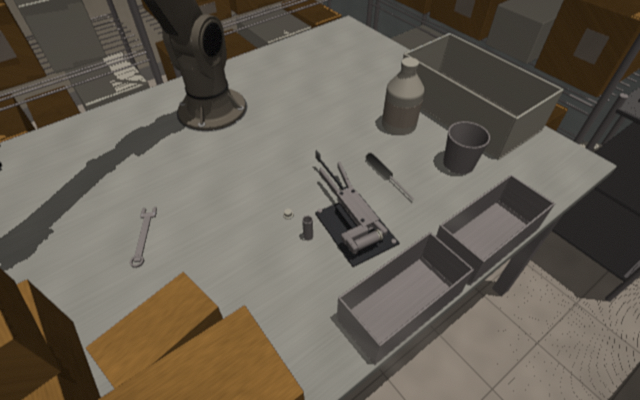

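The jug and pot are at far +y and the boxes at -y, so the route at z=0.23 is clear. I'll move in with the gripper closed, then turn.

Emit:
arm_command([
  [[2.7,-3,0],[0,0,0],1],
  [[2.7,-3,0],[0,0,0],1],
  [[2.7,-3,0],[0,0,0],1],
  [[2.7,-3,0],[0,0,0],1],
  [[2.7,-3,0],[0,0,0],1],
  [[2.7,-3,0],[0,0,0],1],
  [[2.7,-3,0],[0,0,0],1],
  [[2.7,-3,0],[0,0,0],1],
  [[2.7,-3,0],[0,0,0],1],
  [[2.7,-3,0],[0,0,0],1],
])

```text
t: 2.3
tool_pos: [0.3891, -0.2088, 0.2316]
ee_rot: [[0.914, 0.406, 0.001], [0.406, -0.914, -0.001], [0.0, 0.001, -1.0]]
contact_force: [-0.3, 0.7, 0.3]
grip_width: 0.0001
grip_force: 0.0
```

Emit:
arm_command([
  [[2.7,-3,0],[0,0,0],1],
  [[2.7,-3,0],[0,0,0],1],
  [[2.7,-3,0],[0,0,0],1],
  [[2.7,-3,0],[0,0,0],1],
  [[2.7,-3,0],[0,0,0],1],
  [[2.7,-3,0],[0,0,0],1],
  [[2.7,-3,0],[0,0,0],1],
  [[2.7,-3,0],[0,0,0],1],
  [[0,0,0],[0,0,8],1],
  [[0,0,0],[0,0,8],1],
  [[0,0,0],[0,0,8],1],
  [[0,0,0],[0,0,7.7],1],
])

```text
t: 3.5
tool_pos: [0.4889, 0.0968, 0.2314]
ee_rot: [[0.99, -0.14, 0.0], [-0.14, -0.99, -0.0], [0.0, 0.0, -1.0]]
contact_force: [0.2, -0.6, 1.0]
grip_width: -0.0004
grip_force: 0.0
```

```bash
cat >> h.py <<'E'
P0=np.array([.6058,.0818]);YAW=-.1365
def st():
    s=bot.observe();c,n=np.cos(YAW),np.sin(YAW);R=np.array([[c,n],[-n,c]])
    print("t %.2f plx,y mm"%s["t"],np.round(R@(np.array(s["tool_pos"])[:2]-P0)*1e3,1),"z %.4f"%s["tool_pos"][2],"toolyaw-pl deg %.2f"%np.degrees(np.arctan2(s["ee_rot"][1][0],s["ee_rot"][0][0])-YAW),"Fpl",np.round(R@np.array(s["contact_force"])[:2],2),"Fz %.2f"%s["contact_force"][2],"w %.4f"%s["grip_width"])
E
python3 -c "
from h import *
st()"
```

```text
t 3.50 plx,y mm [-117.9   -1.1] z 0.2314 toolyaw-pl deg -0.25 Fpl [ 0.28 -0.61] Fz 0.98 w -0.0004
```

Emit:
arm_command([
  [[0.9,-4,0],[0,0,0],1],
  [[0.9,-3.9,0],[0,0,0],1],
  [[0,0,3],[0,0,0],1],
  [[0,0,4],[0,0,0],1],
  [[0,0,4],[0,0,0],1],
  [[0,0,3],[0,0,0],1],
  [[0,0,3],[0,0,0],1],
  [[0,0,2],[0,0,0],1],
  [[0,0,1],[0,0,0],1],
  [[0,0,0],[0,0,0],1],
])

```text
t: 4.5
tool_pos: [0.5166, 0.1721, 0.0302]
ee_rot: [[0.991, -0.135, -0.002], [-0.135, -0.991, -0.001], [-0.002, 0.001, -1.0]]
contact_force: [-0.1, -0.2, -0.5]
grip_width: 0.0001
grip_force: 0.0
```

```bash
python3 - <<'E'
from h import *
st()
a=bot.get_image("top")[0];b=bot.get_image("scene")[0]
a=cv2.resize(a[150:260,240:340],(400,440),interpolation=2);b=cv2.resize(b[120:230,290:390],(400,440),interpolation=2)
cv2.imwrite("pics/c.png",np.hstack([a,b]))
E
```

```text
t 4.50 plx,y mm [-100.7   77.3] z 0.0302 toolyaw-pl deg 0.06 Fpl [-0.04 -0.22] Fz -0.48 w 0.0001
```

View pics/c.png

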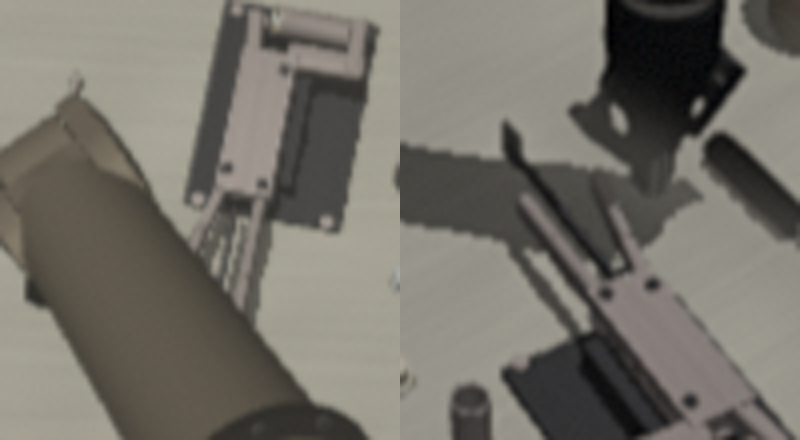

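The fingertips stand clear on the +y side of the moving handle, beside its end (right half, tip at about (655,190), handle end at (600,185)). Now I'll creep to contact.

Emit:
arm_command([
  [[0,0.5,0],[0,0,0],1],
  [[0,0.5,0],[0,0,0],1],
  [[0,0.3,0],[0,0,0],1],
  [[0,0.2,0],[0,0,0],1],
  [[0,0.2,0],[0,0,0],1],
  [[0,0.2,0],[0,0,0],1],
  [[0,0.2,0],[0,0,0],1],
  [[0,0,0],[0,0,0],1],
])

```text
t: 5.4
tool_pos: [0.5145, 0.1532, 0.0315]
ee_rot: [[0.991, -0.134, 0.001], [-0.134, -0.991, 0.002], [0.0, -0.002, -1.0]]
contact_force: [-0.9, 3.7, -0.7]
grip_width: -0.0004
grip_force: 1.8
```

```bash
python3 -c "
from h import *
st()"
```

```text
t 5.40 plx,y mm [-100.1   58.3] z 0.0315 toolyaw-pl deg 0.10 Fpl [-1.36  3.52] Fz -0.73 w -0.0004
```

Emit:
arm_command([
  [[0,0.2,0],[0,0,0],1],
  [[0,0.2,0],[0,0,0],1],
  [[0,0.2,0],[0,0,0],1],
  [[0,0,0],[0,0,0],1],
])

```text
t: 5.8
tool_pos: [0.5137, 0.1512, 0.0317]
ee_rot: [[0.991, -0.132, 0.002], [-0.132, -0.991, 0.007], [0.001, -0.008, -1.0]]
contact_force: [-1.7, 11.0, -2.0]
grip_width: 0.0003
grip_force: 5.0
```

Emit:
arm_command([
  [[0,0.2,0],[0,0,0],1],
  [[0,0.2,0],[0,0,0],1],
  [[0,0.1,0],[0,0,0],1],
  [[0,0,0],[0,0,0],1],
])

```text
t: 6.2
tool_pos: [0.5128, 0.1491, 0.0318]
ee_rot: [[0.991, -0.131, 0.002], [-0.131, -0.991, 0.011], [0.001, -0.011, -1.0]]
contact_force: [-1.0, 16.3, -3.6]
grip_width: -0.0002
grip_force: 7.2
```

```bash
python3 -c "
from h import *
st()"
```

```text
t 6.20 plx,y mm [-101.3   54. ] z 0.0318 toolyaw-pl deg 0.30 Fpl [-3.22 16.02] Fz -3.56 w -0.0002
```

Emit:
arm_command([
  [[0,0.2,0],[0,0,0],1],
  [[0,0.2,0],[0,0,0],1],
  [[0,0,0],[0,0,0],1],
])

```text
t: 6.5
tool_pos: [0.5117, 0.146, 0.0317]
ee_rot: [[0.991, -0.131, 0.001], [-0.131, -0.991, 0.012], [-0.0, -0.012, -1.0]]
contact_force: [-2.3, 17.4, -2.5]
grip_width: 0.0001
grip_force: 7.8
```

Emit:
arm_command([
  [[0,0.2,0],[0,0,0],1],
  [[0,0.2,0],[0,0,0],1],
  [[0,0,0],[0,0,0],1],
])

```text
t: 6.8
tool_pos: [0.5097, 0.1401, 0.0314]
ee_rot: [[0.991, -0.131, -0.002], [-0.131, -0.991, 0.008], [-0.003, -0.008, -1.0]]
contact_force: [-4.2, 11.4, 0.7]
grip_width: -0.0001
grip_force: 5.2
```

```bash
python3 -c "
from h import *
st()"
```

```text
t 6.80 plx,y mm [-103.2   44.7] z 0.0314 toolyaw-pl deg 0.31 Fpl [-5.7  10.74] Fz 0.71 w -0.0001
```

Emit:
arm_command([
  [[0,0,0],[0,0,0],1],
  [[0,0.1,0],[0,0,0],1],
  [[0,0,0],[0,0,0],1],
])

```text
t: 7.1
tool_pos: [0.5112, 0.132, 0.0311]
ee_rot: [[0.991, -0.133, -0.001], [-0.133, -0.991, -0.001], [-0.001, 0.001, -1.0]]
contact_force: [0.1, 0.3, -0.1]
grip_width: -0.0003
grip_force: 0.0
```

```bash
python3 -c "
from h import *
st()"
```

```text
t 7.10 plx,y mm [-100.6   36.8] z 0.0311 toolyaw-pl deg 0.17 Fpl [0.04 0.35] Fz -0.11 w -0.0003
```

The force has gone to zero after 22 mm, which suggests it snapped. I'll back off, slide to beside the tab on the +y side, and look.

Emit:
arm_command([
  [[0,-1,0],[0,0,0],1],
  [[0,-1,0],[0,0,0],1],
  [[-2,0,0],[0,0,0],1],
  [[-2.5,0,0],[0,0,0],1],
  [[-2,0,0],[0,0,0],1],
  [[0,0,0],[0,0,0],1],
])

```text
t: 7.7
tool_pos: [0.4474, 0.1611, 0.031]
ee_rot: [[0.991, -0.132, -0.002], [-0.132, -0.991, -0.001], [-0.002, 0.002, -1.0]]
contact_force: [0.2, 0.9, 0.4]
grip_width: 0.0
grip_force: 0.0
```

```bash
python3 - <<'E'
from h import *
st()
a=bot.get_image("top")[0];b=bot.get_image("scene")[0]
a=cv2.resize(a[150:260,240:340],(400,440),interpolation=2);b=cv2.resize(b[120:230,290:390],(400,440),interpolation=2)
cv2.imwrite("pics/d.png",np.hstack([a,b]))
for c in("top","scene"):
  for r in bot.landmark_of("handle_grip",c)[:1]+bot.landmark_of("lever_tail",c)[:1]: print(c,r["score"],r["point"])
E
```

```text
t 7.70 plx,y mm [-167.7   57. ] z 0.0310 toolyaw-pl deg 0.24 Fpl [0.04 0.87] Fz 0.39 w 0.0000
top 0.44 [293.4, 222.5]
```

View pics/d.png

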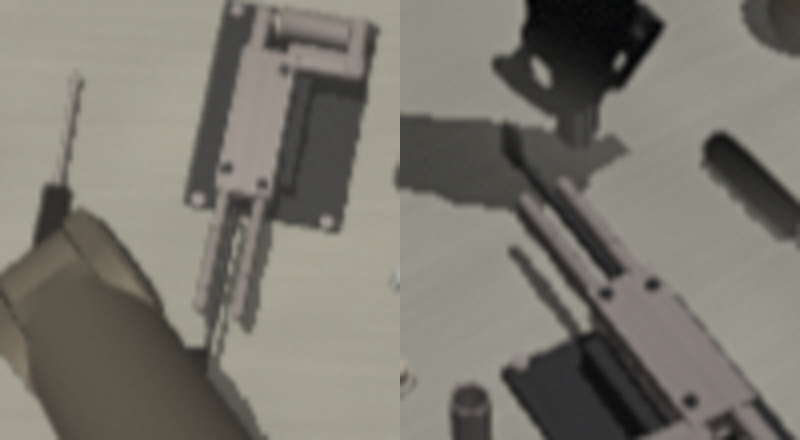

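The handles are now parallel, so the pliers are locked. The finger is on the tab's +y side (right half, tip at about (575,130), tab at (513,145)). I'll approach the tab now.

Emit:
arm_command([
  [[0.2,1,0],[0,0,0],1],
  [[0,1,0],[0,0,0],1],
  [[0,0.5,0],[0,0,0],1],
  [[0,0.3,0],[0,0,0],1],
  [[0,0,0],[0,0,0],1],
  [[0,0,0],[0,0,0],1],
])

```text
t: 8.6
tool_pos: [0.4484, 0.1325, 0.0314]
ee_rot: [[0.991, -0.135, 0.0], [-0.135, -0.991, 0.0], [0.0, -0.0, -1.0]]
contact_force: [0.7, 0.4, 1.0]
grip_width: -0.0005
grip_force: 0.0
```

```bash
python3 -c "
from h import *
st()
for i in range(4):bot.get_image('top');st()"
```

```text
t 8.60 plx,y mm [-162.8   28.8] z 0.0314 toolyaw-pl deg 0.06 Fpl [0.61 0.52] Fz 1.04 w -0.0005
t 8.65 plx,y mm [-162.9   29.1] z 0.0314 toolyaw-pl deg 0.08 Fpl [-0.15  0.51] Fz 0.05 w 0.0002
t 8.70 plx,y mm [-162.9   29.1] z 0.0313 toolyaw-pl deg 0.09 Fpl [-0.2   0.38] Fz -0.56 w -0.0001
t 8.75 plx,y mm [-163.    29.1] z 0.0313 toolyaw-pl deg 0.10 Fpl [-0.22  1.17] Fz -0.83 w 0.0002
t 8.80 plx,y mm [-163.    29.1] z 0.0313 toolyaw-pl deg 0.10 Fpl [ 1.08 -0.6 ] Fz -0.19 w 0.0003
```

Emit:
arm_command([
  [[0,0.3,0],[0,0,0],1],
  [[0,0.3,0],[0,0,0],1],
  [[0,0.3,0],[0,0,0],1],
  [[0,0.3,0],[0,0,0],1],
  [[0,0,0],[0,0,0],1],
  [[0,0,0],[0,0,0],1],
])

```text
t: 9.4
tool_pos: [0.4468, 0.1206, 0.0313]
ee_rot: [[0.991, -0.135, 0.0], [-0.135, -0.991, 0.0], [0.0, -0.0, -1.0]]
contact_force: [1.3, 0.8, -0.2]
grip_width: -0.0001
grip_force: 0.5
```

```bash
python3 -c "
from h import *
st()
for i in range(2):bot.get_image('top');st()"
```

```text
t 9.40 plx,y mm [-162.8   16.8] z 0.0313 toolyaw-pl deg 0.05 Fpl [1.18 0.96] Fz -0.17 w -0.0001
t 9.45 plx,y mm [-162.8   16.9] z 0.0313 toolyaw-pl deg 0.06 Fpl [0.86 1.33] Fz -0.34 w 0.0003
t 9.50 plx,y mm [-162.9   16.9] z 0.0313 toolyaw-pl deg 0.07 Fpl [0.52 0.38] Fz -1.60 w -0.0003
```

Emit:
arm_command([
  [[0,0.1,0],[0,0,0],1],
  [[0,0.1,0],[0,0,0],1],
  [[0,0,0],[0,0,0],1],
])

```text
t: 9.8
tool_pos: [0.4466, 0.1185, 0.0313]
ee_rot: [[0.991, -0.135, 0.0], [-0.135, -0.991, -0.0], [0.0, 0.0, -1.0]]
contact_force: [0.8, 0.4, -0.5]
grip_width: 0.0002
grip_force: 0.5
```

Emit:
arm_command([
  [[0,0.1,0],[0,0,0],1],
  [[0,0.1,0],[0,0,0],1],
  [[0,0,0],[0,0,0],1],
])

```text
t: 10.1
tool_pos: [0.4463, 0.1165, 0.0313]
ee_rot: [[0.991, -0.135, 0.0], [-0.135, -0.991, 0.0], [0.0, -0.0, -1.0]]
contact_force: [1.4, 0.3, -0.6]
grip_width: -0.0001
grip_force: 0.7
```

```bash
python3 -c "
from h import *
st()
for i in range(3):bot.get_image('top');st();print(bot.observe()['grip_force'])"
```

```text
t 10.10 plx,y mm [-162.7   12.7] z 0.0313 toolyaw-pl deg 0.05 Fpl [1.37 0.51] Fz -0.62 w -0.0001
t 10.15 plx,y mm [-162.7   12.8] z 0.0314 toolyaw-pl deg 0.06 Fpl [0.9  1.84] Fz 0.02 w 0.0000
0.6862635357538238
t 10.20 plx,y mm [-162.7   12.9] z 0.0313 toolyaw-pl deg 0.06 Fpl [0.88 1.31] Fz -1.61 w -0.0004
0.6755143011105247
t 10.25 plx,y mm [-162.8   12.8] z 0.0313 toolyaw-pl deg 0.06 Fpl [1.53 0.67] Fz -0.48 w -0.0001
0.677759115351364
```

Emit:
arm_command([
  [[0,0.1,0],[0,0,0],1],
  [[0,0,0],[0,0,0],1],
])

```text
t: 10.45
tool_pos: [0.446, 0.1155, 0.0313]
ee_rot: [[0.991, -0.135, 0.0], [-0.135, -0.991, -0.0], [0.0, 0.0, -1.0]]
contact_force: [0.9, 2.3, 0.6]
grip_width: 0.0001
grip_force: 0.7
```

Emit:
arm_command([
  [[0,0.1,0],[0,0,0],1],
  [[0,0,0],[0,0,0],1],
])

```text
t: 10.65
tool_pos: [0.4459, 0.1146, 0.0313]
ee_rot: [[0.991, -0.135, 0.0], [-0.135, -0.991, 0.0], [0.0, -0.0, -1.0]]
contact_force: [1.4, 1.4, 0.3]
grip_width: -0.0002
grip_force: 0.9
```

Emit:
arm_command([
  [[0,0.1,0],[0,0,0],1],
  [[0,0,0],[0,0,0],1],
])

```text
t: 10.85
tool_pos: [0.4459, 0.1137, 0.0313]
ee_rot: [[0.991, -0.135, 0.0], [-0.135, -0.991, 0.0], [0.0, -0.0, -1.0]]
contact_force: [1.4, 3.0, 0.3]
grip_width: -0.0001
grip_force: 1.1
```

Emit:
arm_command([
  [[0,0.1,0],[0,0,0],1],
  [[0,0,0],[0,0,0],1],
])

```text
t: 11.05
tool_pos: [0.4459, 0.1129, 0.0314]
ee_rot: [[0.991, -0.135, 0.001], [-0.135, -0.991, 0.0], [0.001, -0.001, -1.0]]
contact_force: [1.8, 2.0, -0.3]
grip_width: 0.0001
grip_force: 1.4
```

```bash
python3 -c "
from h import *
st()
for i in range(3):bot.get_image('top');st();print(bot.observe()['grip_force'])"
```

```text
t 11.05 plx,y mm [-162.6    9. ] z 0.0314 toolyaw-pl deg 0.06 Fpl [1.51 2.22] Fz -0.27 w 0.0001
t 11.10 plx,y mm [-162.7    9.1] z 0.0313 toolyaw-pl deg 0.07 Fpl [1.29 3.03] Fz 0.22 w 0.0000
1.3958921085577458
t 11.15 plx,y mm [-162.7    9. ] z 0.0314 toolyaw-pl deg 0.07 Fpl [1.05 2.59] Fz -0.07 w 0.0002
1.4137894730083644
t 11.20 plx,y mm [-162.7    9. ] z 0.0314 toolyaw-pl deg 0.07 Fpl [1.81 3.07] Fz -1.09 w 0.0002
1.4240490132942796
```

Emit:
arm_command([
  [[0,0.1,0],[0,0,0],1],
  [[0,0.1,0],[0,0,0],1],
  [[0,0,0],[0,0,0],1],
])

```text
t: 11.5
tool_pos: [0.4458, 0.1112, 0.0314]
ee_rot: [[0.991, -0.135, 0.001], [-0.135, -0.991, 0.001], [0.001, -0.001, -1.0]]
contact_force: [1.8, 4.2, -1.1]
grip_width: 0.0
grip_force: 2.2
```

Emit:
arm_command([
  [[0,0.1,0],[0,0,0],1],
  [[0,0.1,0],[0,0,0],1],
  [[0,0,0],[0,0,0],1],
])

```text
t: 11.8
tool_pos: [0.4459, 0.11, 0.0315]
ee_rot: [[0.991, -0.134, 0.002], [-0.134, -0.991, 0.002], [0.002, -0.002, -1.0]]
contact_force: [3.5, 6.0, -2.5]
grip_width: -0.0
grip_force: 2.8
```

```bash
python3 -c "
from h import *
st()
for i in range(4):bot.get_image('top');st();print(bot.observe()['grip_force'])"
```

```text
t 11.80 plx,y mm [-162.3    6.1] z 0.0315 toolyaw-pl deg 0.10 Fpl [2.62 6.42] Fz -2.47 w -0.0000
t 11.85 plx,y mm [-162.2    6.2] z 0.0315 toolyaw-pl deg 0.10 Fpl [3.04 5.9 ] Fz -2.21 w -0.0004
2.809683820232749
t 11.90 plx,y mm [-162.3    6.2] z 0.0315 toolyaw-pl deg 0.11 Fpl [2.17 6.71] Fz -1.58 w 0.0001
2.8054285096004605
t 11.95 plx,y mm [-162.3    6.2] z 0.0315 toolyaw-pl deg 0.11 Fpl [3.29 5.22] Fz -1.83 w 0.0000
2.803149176761508
t 12.00 plx,y mm [-162.3    6.2] z 0.0315 toolyaw-pl deg 0.11 Fpl [2.7  6.23] Fz -0.92 w -0.0000
2.802053061313927
```

Emit:
arm_command([
  [[0,0.1,0],[0,0,0],1],
  [[0,0.1,0],[0,0,0],1],
  [[0,0,0],[0,0,0],1],
])

```text
t: 12.3
tool_pos: [0.4459, 0.1088, 0.0316]
ee_rot: [[0.991, -0.134, 0.003], [-0.134, -0.991, 0.003], [0.002, -0.004, -1.0]]
contact_force: [3.7, 7.3, -2.8]
grip_width: -0.0001
grip_force: 3.6
```

Emit:
arm_command([
  [[0,0.06,0],[0,0,0],1],
])

```text
t: 12.4
tool_pos: [0.446, 0.1085, 0.0316]
ee_rot: [[0.991, -0.134, 0.003], [-0.134, -0.991, 0.004], [0.003, -0.004, -1.0]]
contact_force: [4.4, 8.6, -3.4]
grip_width: -0.0002
grip_force: 3.9
```

Emit:
arm_command([
  [[0,0.05,0],[0,0,0],1],
])

```text
t: 12.5
tool_pos: [0.446, 0.1083, 0.0317]
ee_rot: [[0.991, -0.134, 0.003], [-0.134, -0.991, 0.004], [0.003, -0.005, -1.0]]
contact_force: [4.7, 8.2, -3.5]
grip_width: -0.0002
grip_force: 4.1
```

Emit:
arm_command([
  [[0,0.05,0],[0,0,0],1],
])

```text
t: 12.6
tool_pos: [0.446, 0.108, 0.0317]
ee_rot: [[0.991, -0.133, 0.004], [-0.133, -0.991, 0.004], [0.003, -0.005, -1.0]]
contact_force: [3.8, 8.6, -3.5]
grip_width: 0.0003
grip_force: 4.3
```

Emit:
arm_command([
  [[0,0.05,0],[0,0,0],1],
])

```text
t: 12.7
tool_pos: [0.446, 0.1077, 0.0317]
ee_rot: [[0.991, -0.133, 0.004], [-0.133, -0.991, 0.005], [0.003, -0.005, -1.0]]
contact_force: [4.9, 8.6, -3.8]
grip_width: 0.0002
grip_force: 4.5
```

Emit:
arm_command([
  [[0,0.04,0],[0,0,0],1],
])

```text
t: 12.8
tool_pos: [0.4461, 0.1075, 0.0317]
ee_rot: [[0.991, -0.133, 0.004], [-0.133, -0.991, 0.005], [0.003, -0.006, -1.0]]
contact_force: [4.4, 7.9, -4.6]
grip_width: -0.0003
grip_force: 4.7
```

Emit:
arm_command([
  [[0,0.04,0],[0,0,0],1],
])

```text
t: 12.9
tool_pos: [0.4461, 0.1073, 0.0317]
ee_rot: [[0.991, -0.133, 0.004], [-0.133, -0.991, 0.005], [0.004, -0.006, -1.0]]
contact_force: [4.2, 9.7, -4.3]
grip_width: -0.0001
grip_force: 4.8
```

Emit:
arm_command([
  [[0,0.04,0],[0,0,0],1],
])

```text
t: 13.0
tool_pos: [0.4461, 0.1071, 0.0318]
ee_rot: [[0.991, -0.133, 0.005], [-0.133, -0.991, 0.006], [0.004, -0.006, -1.0]]
contact_force: [3.7, 9.6, -4.6]
grip_width: 0.0001
grip_force: 5.0
```

Emit:
arm_command([
  [[0,0.04,0],[0,0,0],1],
])

```text
t: 13.1
tool_pos: [0.4461, 0.1068, 0.0318]
ee_rot: [[0.991, -0.133, 0.005], [-0.133, -0.991, 0.006], [0.004, -0.006, -1.0]]
contact_force: [4.9, 10.5, -4.8]
grip_width: -0.0003
grip_force: 5.1
```

Emit:
arm_command([
  [[0,0.04,0],[0,0,0],1],
])

```text
t: 13.2
tool_pos: [0.4461, 0.1065, 0.0318]
ee_rot: [[0.991, -0.133, 0.005], [-0.133, -0.991, 0.006], [0.004, -0.006, -1.0]]
contact_force: [5.5, 10.4, -6.0]
grip_width: -0.0002
grip_force: 5.0
```

Emit:
arm_command([
  [[0,0.02,0],[0,0,0],1],
])

```text
t: 13.3
tool_pos: [0.4461, 0.1061, 0.0318]
ee_rot: [[0.991, -0.133, 0.005], [-0.133, -0.991, 0.006], [0.004, -0.006, -1.0]]
contact_force: [5.9, 9.9, -4.6]
grip_width: 0.0003
grip_force: 4.4
```

```bash
python3 -c "
from h import *
im,_=bot.get_image('scene');st();print(bot.observe()['grip_force'])
cv2.imwrite('pics/e.png',cv2.resize(im[120:230,290:390],(400,440),interpolation=2))"
```

```text
t 13.35 plx,y mm [-161.7    2. ] z 0.0318 toolyaw-pl deg 0.18 Fpl [2.98 7.7 ] Fz -2.69 w 0.0003
3.4171653259545565
```

View pics/e.png

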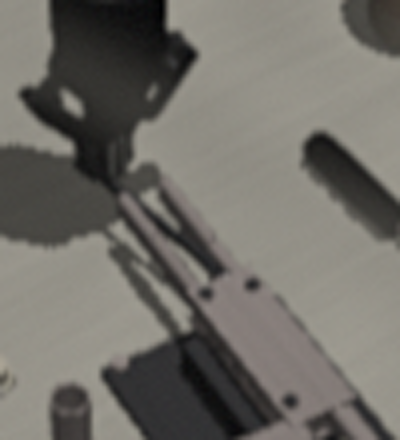

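The pad force is falling fast, so it is tripping. I'll ease the command back a little to cap the overrun.

Emit:
arm_command([
  [[0,-0.15,0],[0,0,0],1],
])

```text
t: 13.45
tool_pos: [0.4443, 0.1043, 0.0314]
ee_rot: [[0.991, -0.134, -0.0], [-0.134, -0.991, 0.0], [-0.0, -0.0, -1.0]]
contact_force: [0.9, 1.8, 0.6]
grip_width: 0.0001
grip_force: 0.9
```

Force is down to the return spring, so it has sprung open. I'll let the lever go back slowly, move clear, and rise.

Emit:
arm_command([
  [[0,-0.4,0],[0,0,0],1],
  [[0,-0.4,0],[0,0,0],1],
  [[0,-0.4,0],[0,0,0],1],
  [[0,-0.4,0],[0,0,0],1],
  [[0,-0.4,0],[0,0,0],1],
  [[0,-0.4,0],[0,0,0],1],
  [[0,-0.4,0],[0,0,0],1],
  [[-1,-0.4,0],[0,0,0],1],
  [[-1,0,0],[0,0,0],1],
  [[0,0,0],[0,0,0],1],
])

```text
t: 14.45
tool_pos: [0.4265, 0.1382, 0.031]
ee_rot: [[0.991, -0.133, -0.002], [-0.133, -0.991, -0.001], [-0.002, 0.002, -1.0]]
contact_force: [-0.4, -0.8, -0.4]
grip_width: 0.0001
grip_force: 0.0
```

Emit:
arm_command([
  [[0,0,-3],[0,0,0],1],
  [[0,0,-4],[0,0,0],1],
  [[0,0,-4],[0,0,0],1],
  [[0,0,-4],[0,0,0],1],
  [[0,0,-4],[0,0,0],1],
  [[0,3,0],[0,0,0],1],
  [[0,4,0],[0,0,0],1],
  [[0,4,0],[0,0,0],1],
  [[0,4,0],[0,0,0],1],
  [[0,4,0],[0,0,0],1],
  [[0,4,0],[0,0,0],1],
  [[0,0,0],[0,0,0],1],
])

```text
t: 15.65
tool_pos: [0.3961, -0.095, 0.2211]
ee_rot: [[0.989, -0.145, -0.001], [-0.145, -0.989, -0.002], [-0.001, 0.002, -1.0]]
contact_force: [0.6, 0.6, -0.8]
grip_width: -0.0001
grip_force: 0.0
```

```bash
python3 - <<'E'
from h import *
st()
a=bot.get_image("top")[0];b=bot.get_image("scene")[0]
a=cv2.resize(a[150:260,240:340],(400,440),interpolation=2);b=cv2.resize(b[120:250,290:410],(400,440),interpolation=2)
cv2.imwrite("pics/f.png",np.hstack([a,b]))
E
```

```text
t 15.65 plx,y mm [-183.7 -203.7] z 0.2211 toolyaw-pl deg -0.49 Fpl [0.47 0.67] Fz -0.75 w -0.0001
```

View pics/f.png

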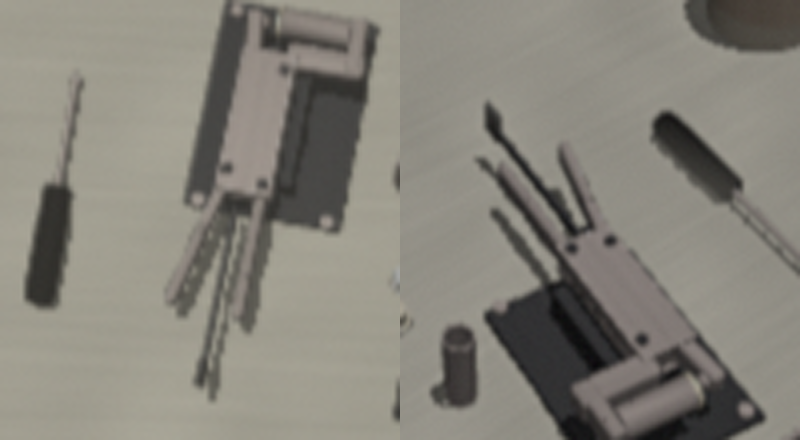

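The pliers are open (handle ends at (172,298) and (238,315) in the left half), the lever is back at rest (tab at (202,380)), and the cap sits on the stub. The bystanders in view are where they were, so I'll hand in.

```bash
python3 -c "
from cell import bot
print(bot.sign_off())"
```

```text
the job is handed in; nothing more can be done
None
```

The pliers snapped locked and were tripped open again with the release lever; they now stand open with the lever back at rest. The white cap looks home, judged only from the handle reaching its locked position and the last picture. The job is handed in, and no verdict came back.

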